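Release the filter cassette of a bench fume extractor

ROBOT

A 6-joint arm with a two-finger parallel gripper is mounted at the origin on the work surface. World frame = base frame: x ahead of the robot, y to its left, z up, the work surface at z = 0. Lengths are in m, angles in rad, forces in N, time in s.
With the tool pointing down it reaches from about 0.35 to 0.85 m from the base axis. Payload 8.1 kg.
Tool frame: the origin (TCP) lies on the centre line of the jaws, within the pads' length; the fingertips stand 17 mm ahead of it and the grasp point (between the pads) lies 2 mm behind it; z points along the fingers, y is the line along which they close (so a half turn about z gives the same grasp; the last joint's range is limited). The gripper opens to 85 mm and grips with 20 to 120 N. Pads are 22 mm wide; open, the fingers measure 114 mm over their backs; the gripper's body (76 mm by 85 mm) begins 54 mm behind the grasp point. The pads swing forward as they close: fully open they stand 13 mm farther back than shut.
Start: joints at [-1.251, 0.13, 1.488, -0, 1.523, -0.085], TCP at [0.236, -0.552, 0.248] pointing down, gripper open.
Joint ranges: [-2.96, 2.96], [-0.89, 2.26], [0.02, 2.5], [-1.34, 4.48], [0, 2.73], [-2.66, 2.66]. Speed limits (rad/s): [2.39, 2.39, 2.79, 3.14, 3.14, 3.14].

INTERFACE

Orientations are given as a rotation vector (axis times angle).
In Python, from station import read_state, vision, arm gives the robot as it stands.
- The arm moves only by the tool step_arm, never from a script. Its argument "motion" is one flat list of numbers, 5 for each row, row after row: the shift along the world's x, y, z scaled (see below), then the turn about the world's z scaled (see below), then the opening, from -1 (shut) to 1 (fully open), so that 0 is half open. A call has 1 to 12 rows; each row shifts and turns the commanded pose from where the row before left it; what a row does not reach is not made up. The controller multiplies each number of a shift by 0.04 m and each number of a turn by 0.1 rad. A row lasts 1/12 s, in which the tool goes at most 41.7 mm and 7.16 degrees, less where a joint would pass 70% of its speed; a pose out of reach is approached as far as the arm can. A call with a number of a shift or a turn outside -1 to 1 is refused whole. A call with a gripper value outside its range is refused whole. The fingers move at their own pace and stop on an object; "grip_force" is the grip in N (left out, the last holds). Time passes only in rows, so rows that do not move let the fingers close. It gives the time, the measured TCP pose, the force, the opening and the grip force at its end, in the units of the state.
- read_state(): the state, without advancing time (a new reading comes with each control period).
- vision.capture(name): name is "scene" or "top" or "wrist"; returns the picture (480x640x3 uint8, blue, green, red); there is no depth.
- vision.camera_params(name): a dict with "fx", "fy", "cx", "cy" (pixels), "k1" (the pictures are not rectified: a ray, as slopes to the right and down, at radius r is drawn at 1 + k1 r^2 times it, then the intrinsics apply), "rvec" (rotation vector, rad) and "tvec" (3), from world to camera coordinates, as OpenCV has them. Camera axes: x right, y down, z forward; pixel columns grow to the right and rows downward; lengths in m; the calibration is good to about 2 mm. A picture is of the moment at which its call begins: read the wrist's pose just before it. camera_params takes no time and is no camera call; for the wrist camera it gives the pose at the moment of the call.
- arm.finish_job(): hands the job in; it is judged then, once.
The state is a dict: "clock": time; "q": joint angles; "dq": joint speeds; "joint_efforts": joint torques, N m; "ee_pos": TCP position; "orientation": TCP orientation; "force": force on the tool from outside, world axes, zero at the start; "moment": the same for the moment, N m; "gripper_width": opening from 0.0 (shut) to 1.0 (fully open); "grip_force": force on a finger pad.
Only numpy, scipy, OpenCV 4.12 (cv2) and the standard library are available. Lean on these libraries where they do the work, as an engineer would, in place of code of your own. Each camera call takes 0.05 s, during which the arm holds its last target. There are 200 camera calls.

TASK

The filter of the grey fume box on the welding bench is due for a change, and its cassette is locked by a spring catch that lies under the small round hole in the top. With the plain straight drift from the wooden rack, feel for the catch through the hole and press it down gently, only until the cassette springs out. After that, stand the drift back in its empty rack hole, pull the cassette out by its handle as far as it goes and let go, leaving the other rack tools and the two offcuts where they stand.

Things in the scene. Friction and masses are not known exactly. Their poses are not given: they have to be found in the camera images.
- unit: Fume filter box, fixed: grey sheet-steel box, 240 mm deep (its x), 200 wide (its y), 130 high to its flat top sheet; origin at the centre of its underside, at bench level, z up. Its front, with the cassette, looks along its own -x. A round duct collar (70 mm wide, 22 high) stands on the rear of the top, 72 mm behind the centre (+x), clear of the hole.
- release_hole (a point): Centre of the release hole, level with the upper face of the box's 4 mm top sheet: a round 14 mm hole, dark with a bright steel ring round it, 20 mm in front (-x) of the box's centre; axes as the box. Under it lies the spring pawl's tail with a domed 14 mm screw head, its top 17 to 31 mm below this point as last set: not measured, to be felt.
- catch_high (a point): Point on the hole's axis 17 mm below the top face: the highest place where the screw head's top can lie. The head yields at 6 to 7 N and pushes back a little more as it goes down; after 5 to 6 mm, at 8 to 10 N, the cassette is freed and its spring pushes it out about 22 mm, where it stays. The pawl meets a hard stop at 7 mm of travel; more than 22 N bends it.
- cassette (a joint): How far the filter cassette is out, in m: 0 locked shut, about 0.022 when it has sprung out, 0.12 at its stop. It slides along the box's -x with 2 N of friction and some drag (about 25 N per m/s), and stays where it is left.
- cassette_handle (a point): Middle of the cassette's bow handle, a horizontal round steel bar 110 mm long and 10 mm thick, along the box's y, 42 mm in front of the cassette's grey front panel and 100 mm above the bench (30 mm below the box's top); it moves with the cassette. The space between bar and panel is 37 mm, so it can be taken from above with a finger on either side.
- rack: Drift rack, fixed: wooden block 50 mm (its x) by 180 mm (its y) by 40 mm high; origin at the centre of its underside, z up. Three round upright holes, 14.5 mm wide and 32 mm deep (floor 8 mm above the bench), lie at y = -60, 0 and +60 mm on its centre line; each holds one steel tool on a 12 mm shank. Which tool stands where varies.
- drift: The plain straight drift: a bare steel rod, 12 mm across along its whole length of 140 mm, flat at both ends, about 0.12 kg, loose and upright in one of the rack's holes, 108 mm of it above the rack. Origin at the centre of its lower end face, z along the rod to its upper end. The only tool of the three without a sleeve or a blade.
- drift_center (a point): The drift's centre, half-way up the rod (70 mm above its lower end).
- drift_tip (a point): Centre of the drift's lower end face.
- punch: Centre punch in the rack: 12 mm shank with a 21 mm thick black hand sleeve and a struck head above, 122 mm long, top 130 mm above the bench. Origin at its lower end. Stays where it is.
- chisel: Cold chisel in the rack, blade up: 12 mm shank, flat 24 mm wide blade at the top, 135 mm long, top 143 mm above the bench. Origin at its lower end. Stays where it is.
- tube: Steel tube offcut standing on the bench, 42 mm across, 55 mm high; origin at the centre of its underside. Stays where it is.
- bar_end: Square steel bar offcut standing on the bench, 30 x 30 x 45 mm; origin at the centre of its underside. Stays where it is.
Things that resemble listed ones, but are neither listed nor needed, are in the scene too. Of the things that look like the rack, the larger one is meant.

How it is judged:
On the way:
1. the cassette springs out while the drift's end stands in the release hole (value of joint cassette above 0.006 m and horizontal distance between drift_tip and release_hole below 0.006 m and z of drift_tip in the frame of release_hole below -0.008 m), for 0.05 s.
At the end, for the whole second after the job is handed in: The cassette stands pulled out to within 10 mm of its 120 mm stop and still; the drift stands upright (within 0.15 rad) and at rest at the bottom of its rack hole, its end within 8 mm of the floor of the hole; nothing is held (value of joint cassette above 0.11 m and z of drift_tip in the frame of rack between 0.004 and 0.016 m and x of drift_tip in the frame of rack between -0.008 and 0.008 m and angle between drift's own z axis and vertical below 0.15 rad and linear speed of drift below 0.02 m/s and velocity of joint cassette below 0.02 m/s); the robot touches nothing.
It fails at once if the drift presses the box or its catch with more than 22 N (contact force between drift and unit above 22 N).
It fails at once if the punch, the chisel or an offcut is shifted by more than 20 mm (distance of any of punch, chisel, tube, bar_end from where it was at the start of the episode above 0.02 m).
It also fails if it takes over 72 s, if anything falls off the work surface, if the arm or the gripper's body presses on something with over 40 N, if the wrist force passes 120 N, or if a joint passes its speed limit or range.

## Working session

There is one attempt and no reset: what is moved stays moved. The work goes in short steps, Python scripts to look and compute and a tool call to move; the robot and the scene stay as the last step left them, time stands still between calls to the robot, and variables do not carry over. Pictures are saved under pics/ and viewed, at most 14 in all, crops included, and the job is handed in when it is done.

Besides the shell and the picture viewer there is one more tool, called after "Emit:" as name(argument=value, ...), one argument or row to a line, values as JSON. step_arm: Moves the arm, as the interface text tells. Its arguments: {"type":"object","properties":{"motion":{"type":"array"},"grip_force":{"type":"number"}},"required":["motion"]}

```bash
mkdir -p pics; ls
python3 - <<'E'
from station import read_state, vision
import cv2
for n in("scene","top"):
    cv2.imwrite(f"pics/{n}0.png",vision.capture(n)); print(n,vision.camera_params(n))
print(read_state())
E
```

```text
pics
scene {'fx': 471.6116611458648, 'fy': 471.6116611458648, 'cx': 321.5578832633715, 'cy': 231.3375680657062, 'k1': -0.006726869005314207, 'rvec': array([ 1.81860266,  1.58159237, -0.7035032 ]), 'tvec': array([ 0.00732367, -0.26122215,  1.22593781])}
top {'fx': 436.05592150310537, 'fy': 436.05592150310537, 'cx': 314.92829816813054, 'cy': 239.17324165096966, 'k1': -0.046937755792973324, 'rvec': array([ 2.15387312, -2.0620999 ,  0.21009605]), 'tvec': array([-0.11152472,  0.50303402,  0.77590906])}
{'clock': 0.1, 'q': array([-1.25140437e+00,  1.31115076e-01,  1.48918892e+00,  1.54303648e-05,
        1.52299858e+00, -8.54152649e-02]), 'dq': array([-0.00020739, -0.00175061, -0.00262578, -0.00070333,  0.00058451,
       -0.00060623]), 'joint_efforts': array([ 5.53869613e-04, -5.70951104e+01, -5.01943088e+01, -2.54249453e-04,
        8.14385625e-03, -3.39608141e-05]), 'ee_pos': array([ 0.23617249, -0.55104759,  0.24732154]), 'orientation': array([-3.07579577e+00, -6.31194045e-01,  2.89308587e-04]), 'force': array([-0.36928294,  0.34302324, -0.71175347]), 'moment': array([0.02785114, 0.01827442, 0.01499426]), 'grip_force': 0.0, 'gripper_width': 0.99934858935351}
```

View pics/top0.png

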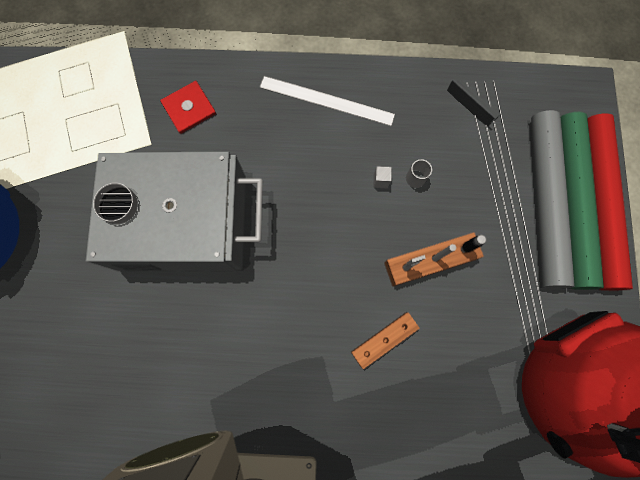

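View pics/scene0.png

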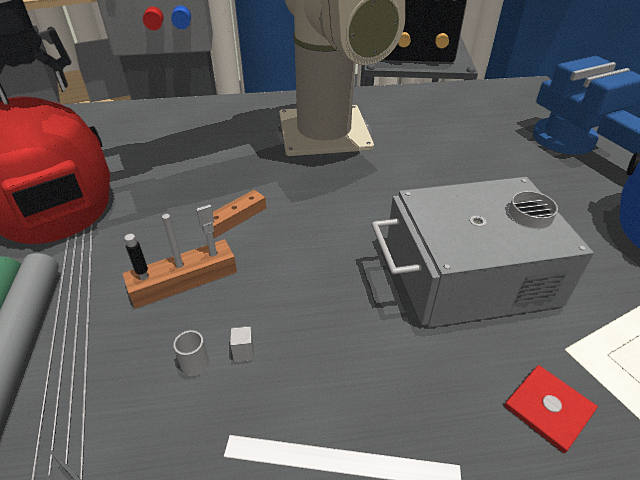

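The top view shows the grey box at (165,207) with its hole at (169,205) and its handle at (258,210). Two things look like the rack: the tool-filled block at (435,260) and an empty one at (385,340). The filled one is larger and holds the three tools, so it is the one meant. The tools, at scene pixels, are the sleeved punch (136,255), a plain rod (172,240) and the flat-bladed chisel (208,230). The rod in the middle fits the drift. I'll confirm with an enlarged crop.

```bash
cat > h.py <<'E'
import cv2, numpy as np
from station import vision
def ray(n,uv,P=None):
    p=P or vision.camera_params(n)
    d=np.array([(uv[0]-p['cx'])/p['fx'],(uv[1]-p['cy'])/p['fy']]); s=d.copy()
    for _ in range(20): s=d/(1+p['k1']*(s@s))
    R=cv2.Rodrigues(p['rvec'])[0]; return -R.T@p['tvec'], R.T@np.r_[s,1]
def pix(n,uv,z,P=None):
    o,d=ray(n,uv,P); return o+d*(z-o[2])/d[2]
def tri(obs):
    A=np.zeros((3,3));b=np.zeros(3)
    for n,uv in obs:
        o,d=ray(n,uv);d/=np.linalg.norm(d);M=np.eye(3)-np.outer(d,d);A+=M;b+=M@o
    return np.linalg.solve(A,b)
def proj(n,X,P=None):
    p=P or vision.camera_params(n); c=cv2.Rodrigues(p['rvec'])[0]@np.array(X,float)+p['tvec']
    s=c[:2]/c[2]; s=s*(1+p['k1']*(s@s)); return s*p['fx']+[p['cx'],p['cy']]
E
python3 - <<'E'
import cv2,numpy as np
t=cv2.imread("pics/top0.png");s=cv2.imread("pics/scene0.png")
def c(im,x,y,w,h,W,H): return cv2.resize(im[y:y+h,x:x+w],(W,H),interpolation=cv2.INTER_CUBIC)
a=np.hstack([c(t,380,220,114,75,456,300),c(s,115,195,86*1+44,115,339,300)])
b=np.hstack([c(t,80,140,200,140,420,294),c(s,365,170,150,120,375,294)])
b=cv2.resize(b,(795,294)); a=cv2.resize(a,(795,300))
cv2.imwrite("pics/crop1.png",np.vstack([a,b]))
E
```

```text
(no output)
```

View pics/crop1.png

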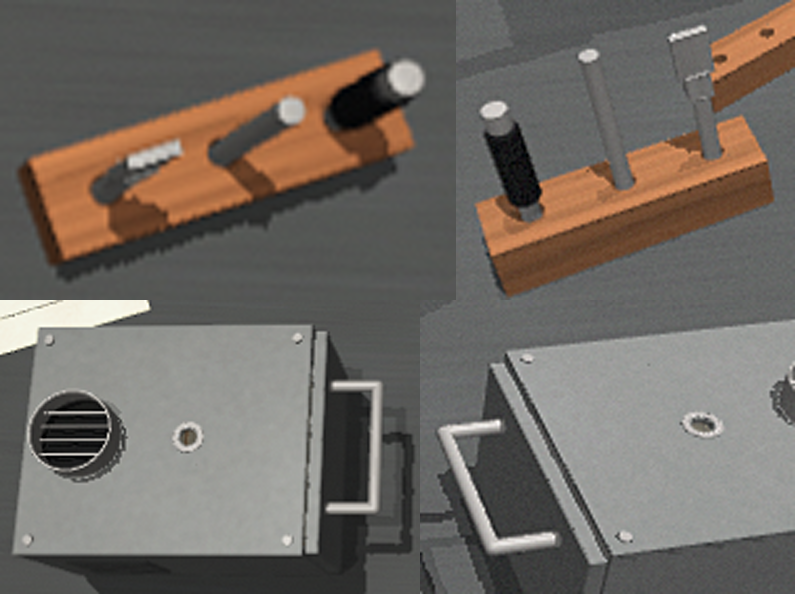

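The enlarged crop confirms it: the middle tool is a bare rod and so the drift, while the left one has a black sleeve and the right one a flat blade. Next I'll work out the poses.

Run:
```python
from h import *
np.set_printoptions(precision=4,suppress=True)
print("rodtop",tri([("top",(452.75,247.5)),("scene",(166,216.5))]),pix("top",(452.75,247.5),.148),pix("scene",(166,216.5),.148))
c=[pix("top",u,.04) for u in[(385.5,259.5),(474.5,232.5),(483.3,257),(396.3,285.5)]]
print("rack",np.array(c),np.mean(c,0))
d=c[1]-c[0];e=c[2]-c[3];print("rack yaw of long",np.arctan2(*(d+e)[[1,0]]))
print("hole",tri([("top",(169,205.2)),("scene",(478.2,221))]),pix("top",(169,205.2),.13),pix("scene",(478.2,221),.13))
c=[pix("top",u,.13) for u in[(228.6,151.9),(224.3,260.5),(99,152.9),(86.7,260.5)]];print("box",np.array(c),np.mean(c,0))
f=(c[0]+c[1]-c[2]-c[3]);print("front dir",np.arctan2(f[1],f[0]), "side", np.arctan2(*(c[0]-c[1]+c[2]-c[3])[[1,0]]))
h=[pix("top",u,.1) for u in[(260,180),(258.6,240)]];print("handle",np.array(h),np.mean(h,0),np.arctan2(*(h[0]-h[1])[[1,0]]))
print(pix("top",(421,170),.05),pix("top",(384,175),.045))
R=cv2.Rodrigues(np.array([-3.0758,-.6312,0]))[0];print(R)
```

```text
rodtop [ 0.4832 -0.3222  0.147 ] [ 0.483  -0.3218  0.148 ] [ 0.4844 -0.322   0.148 ]
rack [[ 0.4761 -0.2258  0.04  ]
 [ 0.5365 -0.3985  0.04  ]
 [ 0.4889 -0.4141  0.04  ]
 [ 0.4273 -0.2468  0.04  ]] [ 0.4822 -0.3213  0.04  ]
rack yaw of long -1.2262904763840858
hole [0.5412 0.169  0.1299] [0.541  0.1683 0.13  ] [0.5412 0.1695 0.13  ]
box [[0.6448 0.0718 0.13  ]
 [0.4473 0.0621 0.13  ]
 [0.6345 0.3093 0.13  ]
 [0.4365 0.3012 0.13  ]] [0.5408 0.1861 0.13  ]
front dir -1.5266378668815117 side 0.04492484278322752
handle [[0.6043 0.0159 0.1   ]
 [0.4915 0.0104 0.1   ]] [0.5479 0.0131 0.1   ] 0.04846684650633961
[ 0.6564 -0.2927  0.05  ] [ 0.6445 -0.2204  0.045 ]
[[ 0.9192  0.3938 -0.0003]
 [ 0.3938 -0.9192  0.0017]
 [ 0.0003 -0.0017 -1.    ]]
```

Emit:
step_arm(
  motion=[0.62,0.57,0,1,1,0.62,0.57,0,1,1,0.62,0.57,0,1,1,0.62,0.57,0,1,1,0.62,0.57,0,1,1,0.62,0.57,0,1,1,0.62,0.57,0,1,1,0.62,0.57,0,1,1,0.62,0.57,0,1,1,0.62,0.57,0,1,1,0,0,0,1,1,0,0,0,1,1],
  grip_force=60,
)

```text
clock: 1.1
ee_pos: [0.4856, -0.3215, 0.2476]
orientation: [-2.173, -2.267, -0.0]
force: [-0.4, 0.3, 0.1]
gripper_width: 0.999
grip_force: 0.0
```

Emit:
step_arm(
  motion=[0,0,0,1,1,0,0,0,1,1,0,0,0,1,1,0,0,0,0.1,1,0,0,0,0,1],
)

```text
clock: 1.52
ee_pos: [0.4842, -0.3234, 0.2479]
orientation: [-1.811, -2.566, -0.0]
force: [1.4, 0.1, -0.1]
gripper_width: 1.001
grip_force: 0.0
```

Run:
```python
from h import *
from station import read_state
s=read_state();print(s['ee_pos'],s['orientation'],s['force'],s['clock'])
P=vision.camera_params("wrist");im=vision.capture("wrist");cv2.imwrite("pics/w1.png",im);np.save("w1.npy",P,allow_pickle=True)
R=cv2.Rodrigues(s['orientation'])[0];print("y",np.arctan2(R[1,1],R[0,1]),R[:,2])
for X in[(.4832,-.322,.148),(.4822,-.3213,.04)]: print(proj("wrist",X,P))
```

```text
[ 0.48416375 -0.32335786  0.24786386] [-1.81081657e+00 -2.56631180e+00 -1.36259684e-05] [ 1.35908286  0.13717866 -0.1255588 ] 1.5167
y 0.34183347014961907 [-5.92151171e-04  4.28447194e-04 -9.99999733e-01]
[318.95314652 243.27134473]
[318.12462137 209.67496712]
```

View pics/w1.png

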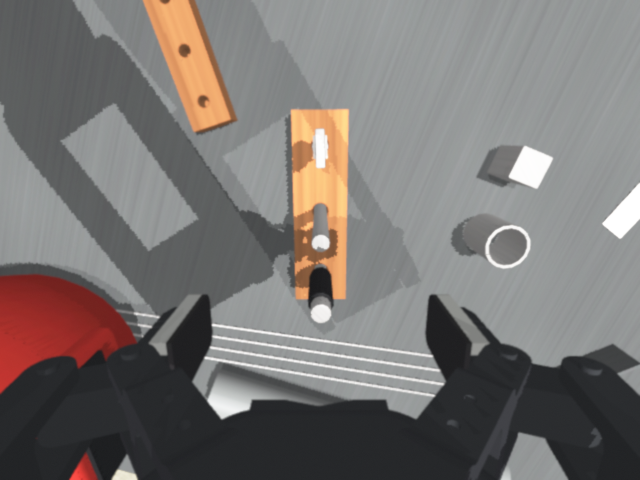

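The wrist view shows the drift's top at (320,242), where I predicted it. The jaws will close across the rack, clear of the other two tools, so I'm going down to grip.

Emit:
step_arm(
  motion=[-0.02,0.035,-0.6,0,1,0,0,-0.6,0,1,0,0,-0.6,0,1,0,0,-0.6,0,1,0,0,-0.6,0,1,0,0,-0.5,0,1,0,0,-0.25,0,1,0,0,0,0,1],
)

```text
clock: 2.23
ee_pos: [0.4818, -0.3208, 0.0952]
orientation: [-1.808, -2.563, -0.0]
force: [-1.3, -0.2, 0.0]
gripper_width: 1.0
grip_force: 0.0
```

Emit:
step_arm(
  motion=[0,0,0,0,-1,0,0,0,0,-1,0,0,0,0,-1,0,0,0,0,-1,0,0,0,0,-1,0,0,0,0,-1,0,0,0,0,-1,0,0,0,0,-1,0,0,0,0,-1,0,0,0,0,-1],
  grip_force=70,
)

```text
clock: 3.07
ee_pos: [0.4842, -0.3224, 0.0991]
orientation: [1.807, 2.568, 0.0]
force: [1.4, 0.7, 5.6]
gripper_width: 0.121
grip_force: 68.3
```

Emit:
step_arm(
  motion=[0,0,0.1,0,-1,0,0,0.2,0,-1,0,0,0.3,0,-1,0,0,0.5,0,-1,0,0,0.7,0,-1,0,0,0.8,0,-1,0,0,0.8,0,-1,0,0,0.6,0,-1,0,0,0,0,-1,0,0,0,0,-1],
)

```text
clock: 3.9
ee_pos: [0.484, -0.3228, 0.2613]
orientation: [1.806, 2.566, -0.001]
force: [-0.4, -0.0, -1.3]
gripper_width: 0.114
grip_force: 68.6
```

Run:
```python
from h import *
from station import read_state
s=read_state();print(s['ee_pos'],s['orientation'],s['force'],s['gripper_width'])
a=vision.capture("scene");b=vision.capture("top")
X=s['ee_pos'];P=vision.camera_params
for n in("scene","top"): print(n,proj(n,X-[0,0,.091]),proj(n,X+[0,0,.049]))
def c(n,im):
    u=proj(n,X-[0,0,.05]).astype(int);x=max(u[0]-50,0);y=max(u[1]-60,0);print(x,y);return cv2.resize(im[y:y+120,x:x+100],(400,480),interpolation=2)
cv2.imwrite("pics/l1.png",np.hstack([c("scene",a),c("top",b)]))
```

```text
[ 0.48401813 -0.32277015  0.26134184] [ 1.80628431e+00  2.56556722e+00 -1.05374281e-03] [-0.42382855 -0.00258657 -1.27099979] 0.1144569094605785
scene [162.39407321 205.1491363 ] [139.34276644 122.79817491]
top [457.50869127 244.33057231] [491.01583933 223.59515017]
106 123
415 179
```

View pics/l1.png

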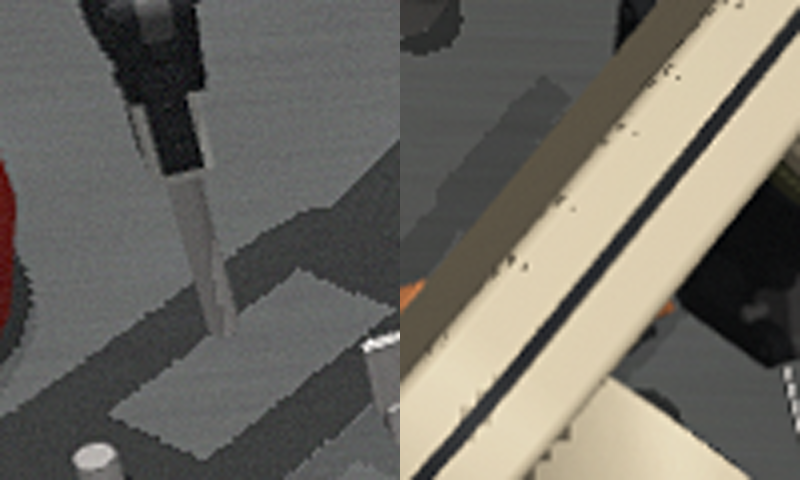

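The drift is held upright with its tip at scene (162,206), within 1–2 px of the prediction. Next I'm moving it over the box.

Emit:
step_arm(
  motion=[0.06,0.4,0,0,-1,0.11,0.9,0,0,-1,0.12,0.98,0,0,-1,0.12,0.98,0,0,-1,0.12,0.98,0,0,-1,0.12,0.98,0,0,-1,0.12,0.98,0,0,-1,0.12,0.98,0,0,-1,0.12,0.98,0,0,-1,0.12,0.98,0,0,-1,0.12,0.98,0,0,-1,0.12,0.98,0,0,-1],
)

```text
clock: 5.0
ee_pos: [0.5367, 0.1242, 0.2564]
orientation: [-1.807, -2.567, 0.004]
force: [1.0, 0.0, -1.4]
gripper_width: 0.115
grip_force: 68.5
```

Emit:
step_arm(
  motion=[0.12,0.8,0,0,-1,0.05,0.4,0,0,-1,0,0,-0.2,0,-1,0,0,-0.3,0,-1,0,0,-0.2,0,-1,0,0,0,0,-1,0,0,0,0,-1],
)

```text
clock: 5.58
ee_pos: [0.5441, 0.1686, 0.2285]
orientation: [-1.809, -2.566, 0.004]
force: [0.5, 0.1, -0.4]
gripper_width: 0.119
grip_force: 68.5
```

Run:
```python
from h import *
from station import read_state
s=read_state();X=s['ee_pos'];print(X,s['force'],s['clock'])
R=cv2.Rodrigues(s['orientation'])[0];print(R[:,2],np.arctan2(R[1,1],R[0,1]))
print(vision.camera_params("wrist"))
tip=X-[0,0,.091];H=[.5412,.169,.13]
def c(n,x,y,w,h):
    im=vision.capture(n);print(n,"tip",proj(n,tip),"hole",proj(n,H),x,y);return cv2.resize(im[y:y+h,x:x+w],(400,480),interpolation=2)
a=c("scene",430,140,100,120);u=proj("wrist",H).astype(int)
cv2.imwrite("pics/b1.png",np.hstack([a,c("wrist",max(u[0]-100,0),min(max(u[1]-120,0),240),200,240)]))
```

```text
[0.54413462 0.16856507 0.22848138] [ 0.50899834  0.12029924 -0.42346817] 5.5833
[-3.23857048e-03 -8.81319518e-04 -9.99994367e-01] 0.34241006845105976
{'fx': 361.507631719393, 'fy': 361.507631719393, 'cx': 318.53704129492337, 'cy': 237.5259349161886, 'k1': -0.016520836289571586, 'rvec': array([-2.83091924, -0.48962065, -0.06203338]), 'tvec': array([-0.56772619, -0.052607  ,  0.35511946])}
scene tip [479.39324064 218.66051816] hole [477.8867654 221.0240856] 430 140
wrist tip [317.80925306 248.68464887] hole [313.81757785 243.22490123] 214 123
```

View pics/b1.png

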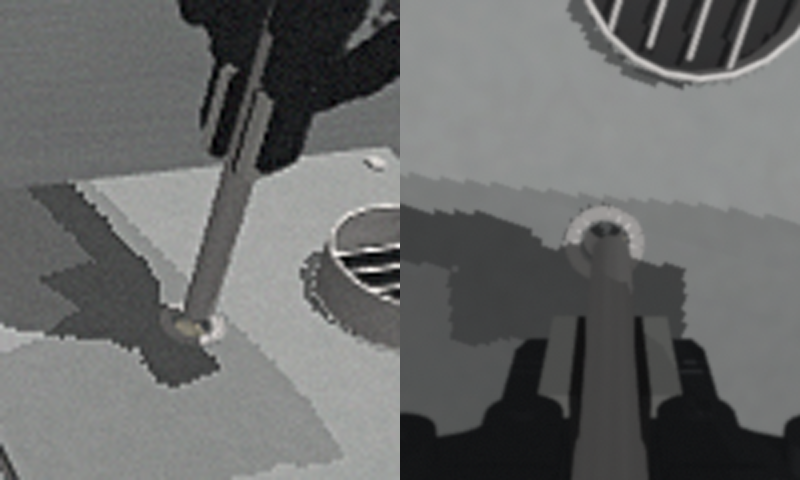

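The tip is about 7 mm above the sheet and near the ring. In the crop the ring's centre is at about (192,325) in the scene half and (605,240) in the wrist half. The fit allows only 1 mm, so I'll take one enlarged view with overlays to refine it.

Run:
```python
from h import *
from station import read_state
X=read_state()['ee_pos'];tip=X-[0,0,.091];H=np.array([.5412,.169,.13])
out=[]
for n,w in(("scene",40),("wrist",66)):
    P=vision.camera_params(n);im=vision.capture(n);cv2.imwrite(f"pics/raw_{n}.png",im)
    u=proj(n,H,P);x,y=(u-w/2).astype(int);f=400//w
    k=cv2.resize(im[y:y+w,x:x+w],None,fx=f,fy=f,interpolation=2);k=cv2.copyMakeBorder(k,0,400-k.shape[0],0,400-k.shape[1],cv2.BORDER_CONSTANT)
    k=cv2.convertScaleAbs(k,alpha=1.5)
    t=np.linspace(0,6.28,40)
    for C,r,col in((H,.007,(0,0,255)),(tip,.006,(0,255,0))):
        pts=np.array([((proj(n,C+[r*np.cos(a),r*np.sin(a),0],P)-[x,y]+.5)*f) for a in t]).astype(int)
        cv2.polylines(k,[pts],True,col,1)
    J=np.array([(proj(n,H+d,P)-u) for d in np.eye(3)*1e-3]).T
    print(n,x,y,f,"hole",(u-[x,y]+.5)*f,"tip",(proj(n,tip,P)-[x,y]+.5)*f,"px crop per mm x,y,z:\n",J*f)
    out.append(k)
cv2.imwrite("pics/b2.png",np.hstack(out))
```

```text
scene 457 201 10 hole [213.86765405 205.24085599] tip [236.62597385 176.47117205] px crop per mm x,y,z:
 [[ 2.39743592  5.92172589  1.40063191]
 [ 4.00330411 -0.54565534 -4.73400711]]
wrist 280 210 6 hole [202.49010552 201.96874259] tip [236.98326639 239.75930406] px crop per mm x,y,z:
 [[ 8.65579645  3.05065298 -0.12324083]
 [ 2.9525258  -8.30282524  2.61270249]]
```

View pics/b2.png

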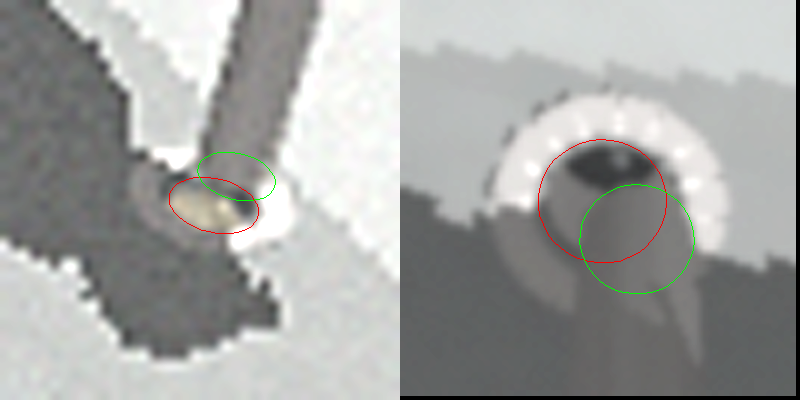

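Run:
```python
from h import *
g=cv2.imread("pics/raw_wrist.png",0)
for y in(246,250,254,258,262,266,270,280,290): print(y,*g[y,296:344])
from station import read_state
X=read_state()['ee_pos']
P=vision.camera_params("wrist")
R=cv2.Rodrigues(P['rvec'])[0];cam=-R.T@P['tvec'];print(X,cam)
for h in(0,.02,.04):
    C=X-[0,0,.091-h];d=cam-C;s=np.cross([0,0,1],d);s/=np.linalg.norm(s)
    print(h,proj("wrist",C,P),[proj("wrist",C+.006*k*s,P) for k in(1,-1)])
```

```text
246 85 81 80 81 81 79 71 64 62 70 79 80 80 78 73 68 67 66 67 70 72 74 75 76 77 79 81 82 83 82 85 98 130 155 163 160 147 139 127 123 123 122 121 122 122 122 122 123
250 73 79 81 80 81 80 78 75 68 63 59 61 68 72 68 66 67 67 68 70 72 74 76 77 77 78 80 82 83 83 82 84 96 127 147 152 149 136 125 122 122 122 122 122 121 121 122 122
254 64 68 73 78 79 80 81 80 80 79 77 73 69 66 65 66 68 68 68 70 73 75 77 77 78 79 80 82 83 83 83 82 83 80 77 72 66 65 65 69 78 81 89 106 105 79 66 66
258 64 63 63 64 66 70 74 79 79 80 80 80 79 70 67 67 67 67 68 70 73 75 77 77 77 75 71 72 74 81 83 83 82 75 66 64 63 64 64 64 65 64 64 64 64 63 63 64
262 64 64 63 63 63 63 63 63 63 64 66 67 69 67 67 67 67 68 67 68 69 70 72 72 75 77 79 78 71 72 80 83 83 79 68 64 64 64 63 65 65 64 64 64 64 64 64 65
266 64 63 64 64 63 64 64 64 63 62 63 64 64 65 66 67 67 66 67 68 70 70 70 69 69 68 68 69 69 68 69 72 80 79 68 64 63 63 63 63 64 64 63 63 63 64 64 63
270 64 65 65 65 64 65 64 63 64 63 64 64 65 66 66 67 67 67 67 68 70 71 70 69 68 68 68 69 69 69 68 67 68 73 67 64 64 63 64 64 63 63 64 64 64 63 63 64
280 66 67 67 66 66 65 63 59 57 58 58 63 65 67 67 67 67 67 68 68 69 70 70 69 68 68 68 69 68 69 68 67 66 66 64 60 58 58 59 62 66 67 67 67 67 67 67 67
290 75 76 77 75 72 58 32 19 17 17 32 58 65 66 67 67 66 67 68 68 70 69 69 69 68 68 68 68 69 69 69 67 66 66 59 34 19 16 18 29 56 78 84 85 84 84 85 85
[0.54558081 0.16932281 0.23107391] [0.5218645  0.23335073 0.35683252]
0 [319.47638693 249.57899093] [array([309.92811858, 249.6932213 ]), array([329.02570507, 249.46446981])]
0.02 [319.60231285 260.03322888] [array([309.16962111, 260.15724115]), array([330.03625436, 259.9085817 ])]
0.04 [319.75390583 272.62073783] [array([308.25664762, 272.75630885]), array([331.25267665, 272.48397461])]
```

Run:
```python
import cv2
g=cv2.imread("pics/raw_wrist.png",0)
for x in(312,316,319,322,326): print(x,*g[222:266,x])
s=cv2.imread("pics/raw_scene.png",0)
for y in range(210,230,2): print(y,*s[y,466:492])
```

```text
312 129 122 120 125 146 154 154 154 154 148 131 110 72 46 42 41 40 39 45 64 75 74 70 68 67 66 66 66 67 66 68 67 68 67 67 67 67 67 67 67 67 67 67 67
316 121 121 121 123 132 143 156 167 164 170 150 115 79 72 75 66 49 42 50 64 70 71 72 72 72 71 71 72 72 72 72 72 73 73 73 73 73 72 71 69 69 69 69 69
319 125 121 120 124 138 150 154 154 154 152 149 135 105 65 44 39 40 43 58 72 76 77 77 77 76 76 76 77 77 77 77 77 77 77 77 78 77 77 78 76 72 70 69 69
322 134 124 120 121 127 142 148 153 162 165 163 156 145 119 80 62 65 73 80 81 82 81 81 81 81 81 81 80 80 80 80 80 80 80 79 74 71 72 76 78 79 77 70 68
326 129 125 121 121 121 121 123 132 147 153 154 155 162 174 159 148 139 121 117 116 99 89 90 89 85 83 83 83 82 83 84 83 83 83 83 83 83 84 83 81 80 78 73 70
210 70 72 66 61 148 139 145 138 138 136 143 168 90 78 94 94 96 93 90 89 131 173 172 165 168 170
212 73 68 66 65 151 141 139 139 140 137 141 129 72 90 91 96 95 94 85 95 158 164 166 160 166 163
214 71 75 66 65 153 146 141 140 142 146 142 85 81 92 93 96 98 91 89 125 171 161 165 164 165 162
216 73 70 73 67 65 65 165 183 194 187 152 72 86 96 94 93 92 84 108 176 165 161 164 162 162 166
218 77 72 73 68 92 94 89 79 66 60 113 93 87 92 98 91 87 114 146 143 159 164 164 161 162 161
220 71 77 69 69 93 94 94 66 106 111 108 101 86 81 61 60 108 188 182 185 131 161 158 161 167 164
222 71 74 68 72 74 92 94 86 99 126 126 129 110 126 117 75 103 161 203 183 159 141 138 138 162 162
224 75 76 74 77 74 75 71 79 93 91 88 85 89 95 187 209 176 175 171 155 133 138 139 140 138 140
226 72 71 73 72 75 72 72 74 74 67 69 80 76 75 104 134 124 136 142 137 139 136 137 142 138 140
228 67 76 73 73 74 72 65 70 65 75 70 76 72 73 73 66 156 134 144 140 135 141 141 141 141 138
```

Emit:
step_arm(
  motion=[-0.083,-0.02,0,0,-1,0,0,-0.1,0,-1,0,0,-0.05,0,-1,0,0,0,0,-1],
)

```text
clock: 6.12
ee_pos: [0.5414, 0.169, 0.2236]
orientation: [-1.808, -2.568, 0.001]
force: [0.2, -0.2, -0.4]
gripper_width: 0.121
grip_force: 68.5
```

Emit:
step_arm(
  motion=[0,0,-0.025,0,-1,0,0,-0.025,0,-1,0,0,0,0,-1],
)

```text
clock: 6.37
ee_pos: [0.5417, 0.1691, 0.222]
orientation: [-1.808, -2.569, 0.0]
force: [-0.2, -0.2, -1.8]
gripper_width: 0.121
grip_force: 68.5
```

Emit:
step_arm(
  motion=[0,0,-0.025,0,-1,0,0,-0.025,0,-1,0,0,0,0,-1],
)

```text
clock: 6.62
ee_pos: [0.5418, 0.1691, 0.2201]
orientation: [-1.808, -2.569, 0.0]
force: [-1.0, -1.2, -1.2]
gripper_width: 0.118
grip_force: 68.5
```

Emit:
step_arm(
  motion=[0,0,-0.025,0,-1,0,0,-0.025,0,-1,0,0,0,0,-1],
)

```text
clock: 6.87
ee_pos: [0.5418, 0.169, 0.2181]
orientation: [-1.808, -2.569, 0.0]
force: [0.1, -0.1, -1.8]
gripper_width: 0.117
grip_force: 68.5
```

Emit:
step_arm(
  motion=[0,0,-0.025,0,-1,0,0,-0.025,0,-1,0,0,0,0,-1],
)

```text
clock: 7.12
ee_pos: [0.5418, 0.169, 0.216]
orientation: [-1.808, -2.569, 0.0]
force: [1.1, -1.3, -1.7]
gripper_width: 0.119
grip_force: 68.5
```

Emit:
step_arm(
  motion=[0,0,-0.025,0,-1,0,0,-0.025,0,-1,0,0,0,0,-1],
)

```text
clock: 7.37
ee_pos: [0.5418, 0.1691, 0.2141]
orientation: [-1.808, -2.569, 0.0]
force: [0.2, 0.5, -2.0]
gripper_width: 0.12
grip_force: 68.5
```

Emit:
step_arm(
  motion=[0,0,-0.025,0,-1,0,0,-0.025,0,-1,0,0,-0.025,0,-1,0,0,0,0,-1],
)

```text
clock: 7.7
ee_pos: [0.5417, 0.1691, 0.211]
orientation: [-1.808, -2.569, 0.0]
force: [0.9, -0.1, -1.9]
gripper_width: 0.12
grip_force: 68.5
```

Emit:
step_arm(
  motion=[0,0,-0.025,0,-1,0,0,-0.025,0,-1,0,0,-0.025,0,-1,0,0,0,0,-1],
)

```text
clock: 8.03
ee_pos: [0.5417, 0.1691, 0.208]
orientation: [-1.808, -2.569, 0.0]
force: [0.7, -0.7, -1.5]
gripper_width: 0.116
grip_force: 68.5
```

The drift is in the hole with no rim contact. Now I'll feel for the head.

Emit:
step_arm(
  motion=[0,0,-0.025,0,-1,0,0,-0.025,0,-1,0,0,-0.025,0,-1,0,0,0,0,-1],
)

```text
clock: 8.37
ee_pos: [0.5418, 0.1691, 0.205]
orientation: [-1.808, -2.569, 0.0]
force: [0.2, 0.6, -2.0]
gripper_width: 0.12
grip_force: 68.5
```

Emit:
step_arm(
  motion=[0,0,-0.025,0,-1,0,0,-0.025,0,-1,0,0,0,0,-1],
)

```text
clock: 8.62
ee_pos: [0.5418, 0.1691, 0.2031]
orientation: [-1.808, -2.569, 0.0]
force: [0.8, -0.6, -1.0]
gripper_width: 0.118
grip_force: 68.5
```

Emit:
step_arm(
  motion=[0,0,-0.025,0,-1,0,0,-0.025,0,-1,0,0,0,0,-1],
)

```text
clock: 8.87
ee_pos: [0.5418, 0.1691, 0.201]
orientation: [-1.808, -2.569, 0.0]
force: [1.3, -1.3, -2.5]
gripper_width: 0.122
grip_force: 68.5
```

Emit:
step_arm(
  motion=[0,0,-0.025,0,-1,0,0,-0.025,0,-1,0,0,0,0,-1],
)

```text
clock: 9.12
ee_pos: [0.5418, 0.1691, 0.1991]
orientation: [-1.808, -2.569, 0.0]
force: [1.2, 0.2, -1.5]
gripper_width: 0.118
grip_force: 68.5
```

Emit:
step_arm(
  motion=[0,0,-0.025,0,-1,0,0,-0.025,0,-1,0,0,0,0,-1],
)

```text
clock: 9.37
ee_pos: [0.5418, 0.1691, 0.1971]
orientation: [1.808, 2.569, -0.0]
force: [1.2, -0.4, -1.0]
gripper_width: 0.116
grip_force: 68.5
```

Emit:
step_arm(
  motion=[0,0,-0.025,0,-1,0,0,-0.025,0,-1,0,0,0,0,-1],
)

```text
clock: 9.62
ee_pos: [0.5421, 0.1692, 0.1962]
orientation: [1.808, 2.568, 0.001]
force: [-1.6, -1.0, 5.5]
gripper_width: 0.125
grip_force: 69.3
```

Contact: a 7 N rise at about 24 mm depth. I'll press 1 mm at a time.

Emit:
step_arm(
  motion=[0,0,-0.025,0,-1,0,0,0,0,-1],
)

```text
clock: 9.78
ee_pos: [0.5422, 0.1692, 0.1954]
orientation: [1.808, 2.568, 0.002]
force: [-1.4, -1.0, 5.8]
gripper_width: 0.124
grip_force: 69.4
```

Emit:
step_arm(
  motion=[0,0,-0.025,0,-1,0,0,0,0,-1],
)

```text
clock: 9.95
ee_pos: [0.5422, 0.1693, 0.1945]
orientation: [1.808, 2.568, 0.002]
force: [-1.5, 0.5, 6.9]
gripper_width: 0.119
grip_force: 69.4
```

Emit:
step_arm(
  motion=[0,0,-0.025,0,-1,0,0,0,0,-1],
)

```text
clock: 10.12
ee_pos: [0.5423, 0.1693, 0.1936]
orientation: [1.808, 2.568, 0.002]
force: [-0.9, -1.4, 7.1]
gripper_width: 0.121
grip_force: 69.4
```

Emit:
step_arm(
  motion=[0,0,-0.025,0,-1,0,0,0,0,-1],
)

```text
clock: 10.28
ee_pos: [0.5423, 0.1693, 0.1927]
orientation: [1.808, 2.568, 0.002]
force: [-1.9, -1.1, 6.8]
gripper_width: 0.12
grip_force: 69.5
```

Emit:
step_arm(
  motion=[0,0,-0.02,0,-1,0,0,0,0,-1],
)

```text
clock: 10.45
ee_pos: [0.5423, 0.1693, 0.192]
orientation: [1.808, 2.568, 0.002]
force: [-1.7, -0.7, 7.5]
gripper_width: 0.118
grip_force: 69.6
```

Run:
```python
from h import *
g=vision.capture("scene");o=cv2.imread("pics/scene0.png")
d=cv2.absdiff(g,o).max(2)[220:300,365:420];print((d>40).sum())
```

```text
463
```

Emit:
step_arm(
  motion=[0,0,-0.02,0,-1,0,0,0,0,-1],
)

```text
clock: 10.67
ee_pos: [0.5423, 0.1693, 0.1911]
orientation: [1.808, 2.568, 0.002]
force: [-0.8, -0.7, 5.7]
gripper_width: 0.119
grip_force: 69.6
```

Run:
```python
from h import *
g=vision.capture("scene");o=cv2.imread("pics/scene0.png")
r=cv2.imread("pics/raw_scene.png")
for k in(o,r): print((cv2.absdiff(g,k).max(2)[220:300,365:420]>40).sum())
cv2.imwrite("pics/s3.png",cv2.resize(g[170:320,340:540],(800,600),interpolation=2))
```

```text
1543
1217
```

View pics/s3.png

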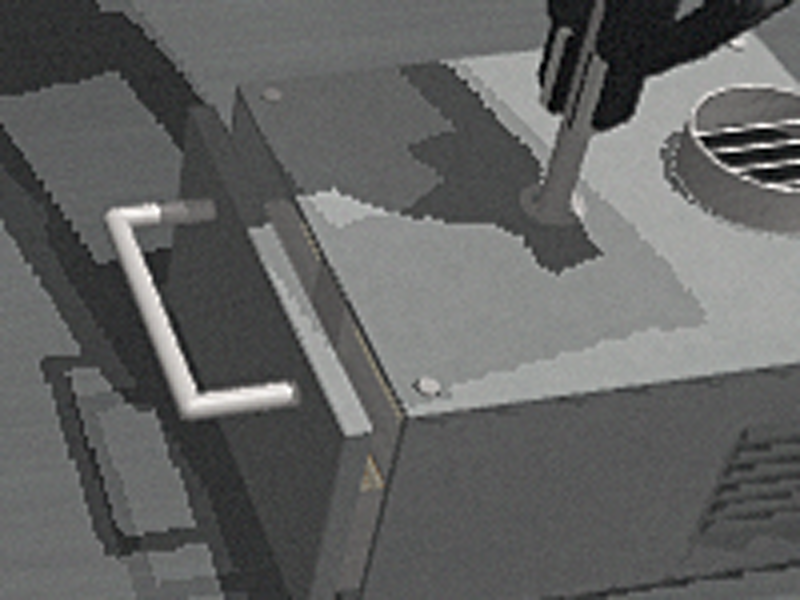

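The cassette has sprung out: there is a visible gap behind its front panel. I'm lifting the drift and returning it.

Emit:
step_arm(
  motion=[0,0,0.1,0,-1,0,0,0.2,0,-1,0,0,0.3,0,-1,0,0,0.4,0,-1,0,0,0.4,0,-1,0,0,0.34,0,-1,0,0,0,0,-1],
)

```text
clock: 11.3
ee_pos: [0.5432, 0.1695, 0.2637]
orientation: [1.806, 2.566, 0.007]
force: [0.8, 0.5, 0.0]
gripper_width: 0.119
grip_force: 68.6
```

Emit:
step_arm(
  motion=[-0.12,-0.5,0,0,-1,-0.12,-0.98,0,0,-1,-0.12,-0.98,0,0,-1,-0.12,-0.98,0,0,-1,-0.12,-0.98,0,0,-1,-0.12,-0.98,0,0,-1,-0.12,-0.98,0,0,-1,-0.12,-0.98,0,0,-1,-0.12,-0.98,0,0,-1,-0.12,-0.98,0,0,-1,-0.12,-0.98,0,0,-1,-0.12,-0.98,0,0,-1],
)

```text
clock: 12.3
ee_pos: [0.4833, -0.2838, 0.2587]
orientation: [-1.808, -2.568, -0.0]
force: [0.5, 0.7, -1.3]
gripper_width: 0.119
grip_force: 68.6
```

Emit:
step_arm(
  motion=[-0.017,-0.7,0,0,-1,0,-0.3,0,0,-1,0,0,0,0,-1,0,0,0,0,-1,0,0,0,0,-1],
)

```text
clock: 12.72
ee_pos: [0.4837, -0.3208, 0.2589]
orientation: [-1.807, -2.569, -0.001]
force: [-0.3, 0.9, -2.1]
gripper_width: 0.117
grip_force: 68.6
```

Run:
```python
from h import *
from station import read_state
s=read_state();X=s['ee_pos'];print(X,s['force'],s['orientation'])
n="wrist";P=vision.camera_params(n);w=vision.capture(n);sc=vision.capture("scene")
tip=X-[0,0,.091];u=proj(n,tip,P);v=proj(n,X-[0,0,.221],P);print("tip",u,"hole",v,"scene tip",proj("scene",tip))
x,y=(v-[50,60]).astype(int);print(x,y)
cv2.imwrite("pics/r1.png",np.hstack([cv2.resize(w[y:y+120,x:x+100],(400,480),interpolation=2),cv2.resize(sc[160:280,120:220],(400,480),interpolation=2)]))
```

```text
[ 0.48370752 -0.32076288  0.2588757 ] [-0.26923289  0.92375763 -2.07482915] [-1.80680667e+00 -2.56873535e+00 -1.12949060e-03]
tip [319.66552476 249.76214769] hole [319.28074024 209.80820454] scene tip [164.11169059 206.17330465]
269 149
```

View pics/r1.png

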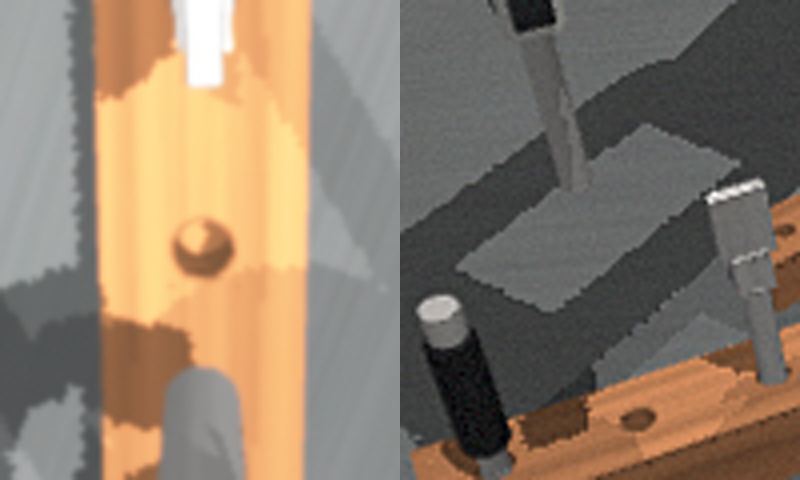

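The hole is seen at wrist (319.5,210.3) and the point below the tip is predicted at (319.3,209.8), so they are aligned. Going down.

Emit:
step_arm(
  motion=[0,0,-0.4,0,-1,0,0,-0.7,0,-1,0,0,-0.7,0,-1,0,0,-0.6,0,-1,0,0,-0.4,0,-1,0,0,-0.2,0,-1,0,0,0,0,-1,0,0,0,0,-1],
)

```text
clock: 13.48
ee_pos: [0.4839, -0.3216, 0.1399]
orientation: [1.807, 2.569, 0.0]
force: [0.4, -0.9, -1.4]
gripper_width: 0.116
grip_force: 68.6
```

Emit:
step_arm(
  motion=[0,0,-0.05,0,-1,0,0,-0.05,0,-1,0,0,-0.05,0,-1,0,0,-0.05,0,-1,0,0,0,0,-1],
)

```text
clock: 13.9
ee_pos: [0.4834, -0.3221, 0.1311]
orientation: [-1.808, -2.569, -0.0]
force: [-0.8, 0.4, -1.7]
gripper_width: 0.122
grip_force: 68.6
```

Emit:
step_arm(
  motion=[0,0,-0.05,0,-1,0,0,-0.05,0,-1,0,0,0,0,-1],
)

```text
clock: 14.15
ee_pos: [0.4833, -0.322, 0.1267]
orientation: [-1.808, -2.568, -0.0]
force: [0.4, -0.3, -1.7]
gripper_width: 0.12
grip_force: 68.6
```

Emit:
step_arm(
  motion=[0,0,-0.05,0,-1,0,0,-0.05,0,-1,0,0,-0.05,0,-1,0,0,0,0,-1],
)

```text
clock: 14.48
ee_pos: [0.4833, -0.3219, 0.1206]
orientation: [-1.808, -2.568, -0.0]
force: [0.4, 0.5, -1.7]
gripper_width: 0.118
grip_force: 68.6
```

Emit:
step_arm(
  motion=[0,0,-0.1,0,-1,0,0,-0.1,0,-1,0,0,-0.1,0,-1,0,0,-0.1,0,-1,0,0,0,0,-1],
)

```text
clock: 14.9
ee_pos: [0.4833, -0.3218, 0.1041]
orientation: [-1.808, -2.568, -0.0]
force: [1.4, 1.1, -2.2]
gripper_width: 0.119
grip_force: 68.7
```

Emit:
step_arm(
  motion=[0,0,-0.05,0,-1,0,0,-0.025,0,-1,0,0,0,0,-1,0,0,0,0,-1],
)

```text
clock: 15.23
ee_pos: [0.4834, -0.3221, 0.1023]
orientation: [-1.808, -2.569, 0.0]
force: [-0.4, 1.0, -0.9]
gripper_width: 0.12
grip_force: 68.7
```

Emit:
step_arm(
  motion=[0,0,-0.025,0,-1,0,0,-0.025,0,-1,0,0,0,0,-1],
)

```text
clock: 15.48
ee_pos: [0.4834, -0.322, 0.1001]
orientation: [-1.808, -2.569, -0.0]
force: [0.0, -0.2, -1.9]
gripper_width: 0.117
grip_force: 68.7
```

Emit:
step_arm(
  motion=[0,0,0,0,-0.6,0,0,0,0,-0.2,0,0,0,0,0.4,0,0,0,0,1,0,0,0,0,1,0,0,0,0,1,0,0,0,0,1,0,0,0,0,1],
)

```text
clock: 16.15
ee_pos: [0.4836, -0.3221, 0.1003]
orientation: [1.808, 2.569, -0.0]
force: [0.2, 0.9, -0.5]
gripper_width: 0.999
grip_force: 0.0
```

Emit:
step_arm(
  motion=[0,0,0.1,0,1,0,0,0.3,0,1,0,0,0.6,0,1,0,0,0.8,0,1,0,0,0.8,0,1,0,0,0.8,0,1,0,0,0.6,0,1,0,0,0,0,1],
)

```text
clock: 16.82
ee_pos: [0.4858, -0.3239, 0.2691]
orientation: [1.802, 2.559, -0.001]
force: [-0.1, -0.5, 0.3]
gripper_width: 0.999
grip_force: 0.0
```

Run:
```python
from h import *
from station import read_state
s=read_state();X=s['ee_pos'];print(X,s['force'],s['gripper_width'])
g=vision.capture("scene");o=cv2.imread("pics/scene0.png")
a=o[190:320,110:220];b=g[190:320,110:220];c=g[170:300,340:450]
cv2.imwrite("pics/d1.png",np.hstack([cv2.resize(k,(264,312),interpolation=2) for k in(a,b,c)]))
for n,P in(("scene",0),):
  for e in(.022,.12): print(proj(n,[.5479+np.cos(-1.5266)*e,.0131+np.sin(-1.5266)*e,.1]))
```

```text
[ 0.48582295 -0.32393263  0.26909842] [-0.12665773 -0.51980448  0.3232325 ] 0.9987851566423015
[369.33619251 248.18862246]
[308.79093599 255.96142714]
```

View pics/d1.png

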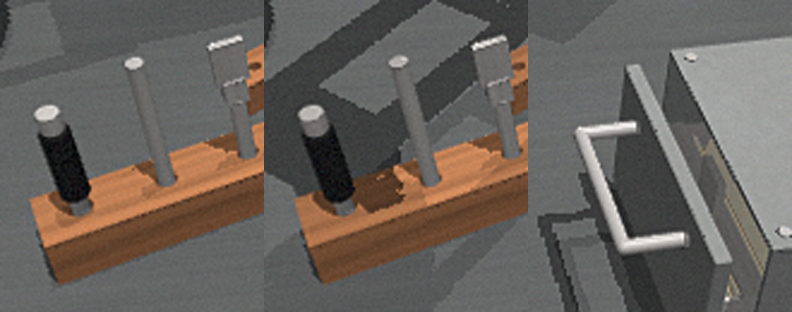

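The drift stands fully down in its hole again, with its top level as before, and the other tools have not moved. The handle bar's middle is at about scene (371,249), which matches 22 mm out. Going to the handle with the jaws partly open.

Emit:
step_arm(
  motion=[0.165,0.78,0,1,-0.1,0.165,0.78,0,1,-0.1,0.165,0.78,0,1,-0.1,0.165,0.78,0,1,-0.1,0.165,0.78,0,1,-0.1,0.165,0.78,0,1,-0.1,0.165,0.78,0,1,-0.1,0.165,0.78,0,1,-0.1,0.165,0.78,0,1,-0.1,0.165,0.78,0,1,-0.1,0,0,0,1,-0.1,0,0,0,1,-0.1],
)

```text
clock: 17.87
ee_pos: [0.5491, -0.0079, 0.2595]
orientation: [-0.029, -3.14, -0.001]
force: [-0.0, -0.2, 0.1]
gripper_width: 0.448
grip_force: 0.0
```

Emit:
step_arm(
  motion=[0,0,0,0.7,-0.1,0,0,0,0,-0.1,0,0,0,0,-0.1,0,0,0,0,-0.1],
)

```text
clock: 18.2
ee_pos: [0.5492, -0.0102, 0.2599]
orientation: [0.063, -3.14, -0.0]
force: [0.1, -0.7, -0.2]
gripper_width: 0.449
grip_force: 0.0
```

Run:
```python
from h import *
from station import read_state
s=read_state();X=s['ee_pos'];print(X,s['gripper_width'])
R=cv2.Rodrigues(s['orientation'])[0];print(np.arctan2(R[1,1],R[0,1]))
P=vision.camera_params("wrist");w=vision.capture("wrist")
print(proj("wrist",[.5489,-.0089,.1],P),proj("wrist",X-[0,0,X[2]-.1],P))
cv2.imwrite("pics/h1.png",w)
```

```text
[ 0.54921738 -0.01019988  0.25991573] 0.4489853840594955
1.6112300670203101
[320.0071172  224.28134987] [318.39280047 224.59929461]
```

View pics/h1.png

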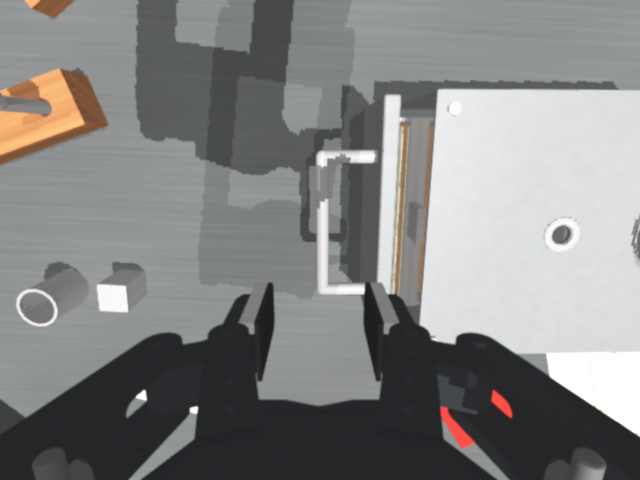

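The wrist view shows the bar at column 323 and the jaw centre at 318, with the right finger (365) clear of the panel (382). Going down, closing and pulling.

Emit:
step_arm(
  motion=[0,0,-0.4,0,-0.1,0,0,-0.6,0,-0.1,0,0,-0.7,0,-0.1,0,0,-0.7,0,-0.1,0,0,-0.6,0,-0.1,0,0,-0.5,0,-0.1,0,0,-0.35,0,-0.1,0,0,-0.2,0,-0.1,0,0,0,0,-0.1],
  grip_force=40,
)

```text
clock: 19.0
ee_pos: [0.548, -0.0101, 0.0961]
orientation: [0.066, -3.137, -0.001]
force: [0.1, 0.2, -0.0]
gripper_width: 0.449
grip_force: 0.0
```

Emit:
step_arm(
  motion=[0,0,0,0,-1,0,0,0,0,-1,0,0,0,0,-1,0,0,0,0,-1,0,0,0,0,-1,0,0,0,0,-1,0,0,0,0,-1],
)

```text
clock: 19.58
ee_pos: [0.5505, -0.01, 0.0998]
orientation: [-0.068, 3.139, -0.0]
force: [-2.0, 1.9, 7.5]
gripper_width: 0.096
grip_force: 39.4
```

Emit:
step_arm(
  motion=[0.005,-0.1,0,0,-1,0.01,-0.2,0,0,-1,0.01,-0.2,0,0,-1,0.01,-0.2,0,0,-1,0.01,-0.2,0,0,-1,0.01,-0.2,0,0,-1,0.01,-0.2,0,0,-1,0.01,-0.2,0,0,-1,0.01,-0.2,0,0,-1,0.01,-0.2,0,0,-1,0.01,-0.2,0,0,-1,0.005,-0.1,0,0,-1],
)

```text
clock: 20.58
ee_pos: [0.5544, -0.0987, 0.0998]
orientation: [-0.068, 3.14, -0.0]
force: [-3.6, 2.5, 9.1]
gripper_width: 0.102
grip_force: 39.7
```

Emit:
step_arm(
  motion=[0.005,-0.1,0,0,-1,0.003,-0.05,0,0,-1,0.002,-0.05,0,0,-1,0,0,0,0,-1,0,0,0,0,-1],
)

```text
clock: 21.0
ee_pos: [0.5547, -0.1051, 0.0997]
orientation: [-0.068, 3.14, 0.002]
force: [-4.7, 7.0, 10.2]
gripper_width: 0.097
grip_force: 39.9
```

Emit:
step_arm(
  motion=[0.002,-0.05,0,0,-1,0.002,-0.05,0,0,-1,0,0,0,0,-1],
)

```text
clock: 21.25
ee_pos: [0.5547, -0.1054, 0.0997]
orientation: [-0.07, 3.141, 0.012]
force: [-5.8, 24.4, 15.2]
gripper_width: 0.1
grip_force: 40.8
```

Emit:
step_arm(
  motion=[0,0,0,0,-1,0,0,0,0,-1],
)

```text
clock: 21.42
ee_pos: [0.5547, -0.1054, 0.0997]
orientation: [-0.071, 3.141, 0.011]
force: [-6.3, 24.5, 15.6]
gripper_width: 0.1
grip_force: 40.8
```

It is at the stop. I'll relieve the tension, open partly and rise.

Emit:
step_arm(
  motion=[0,0.08,0,0,-1,0,0,0,0,-1,0,0,0,0,-0.5,0,0,0,0,-0.3,0,0,0,0,-0.1,0,0,0,0,-0.1,0,0,0,0,-0.1,0,0,0,0,-0.1],
)

```text
clock: 22.08
ee_pos: [0.5544, -0.1071, 0.0982]
orientation: [0.067, -3.141, 0.0]
force: [0.4, -0.4, 0.4]
gripper_width: 0.448
grip_force: 0.0
```

Emit:
step_arm(
  motion=[0,0,0.1,0,-0.1,0,0,0.3,0,-0.1,0,0,0.5,0,-0.1,0,0,0.8,0,-0.1,0,0,0.8,0,-0.1,0,0,0.8,0,-0.1,0,0,0.6,0,-0.1,0,0,0.3,0,-0.1,0,0,0,0,-0.1,0,0,0,0,-0.1],
)

```text
clock: 22.92
ee_pos: [0.5546, -0.107, 0.2665]
orientation: [-0.068, 3.14, -0.0]
force: [-0.1, -1.0, -1.7]
gripper_width: 0.452
grip_force: 0.0
```

Run:
```python
from h import *
from station import read_state
s=read_state();print(s['ee_pos'],s['force'],s['gripper_width'])
g=vision.capture("scene");print(proj("scene",[.5532,-.107,.1]))
cv2.imwrite("pics/f1.png",cv2.resize(g[150:400,100:500],(640,400)))
```

```text
[ 0.55463487 -0.10696904  0.26645311] [-0.06044574 -1.04092951 -1.69992271] 0.4515437453897933
[308.65323378 255.97389367]
```

View pics/f1.png

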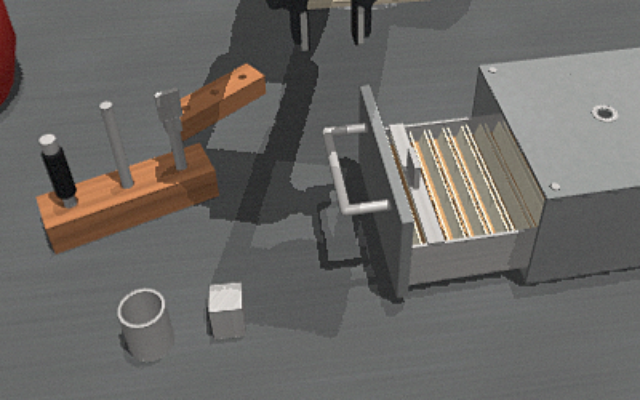

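The cassette is fully out: the bar's middle is at scene (310,256), against (309,256) predicted at the stop. The drift stands in its hole, the offcuts have not moved and the gripper is clear.

```bash
python3 -c "
from station import arm
print(arm.finish_job())"
```

```text
the job is handed in; nothing more can be done
None
```

I released the catch with the drift, stood the drift back in its rack hole, pulled the cassette out to its stop and let go, then handed the job in at about 23 s; the hand-in gave no verdict.

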